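Turn a sample's status flag from hold to released

TASK

The pink jar with the black lid has passed its check. With a fingertip, gently push the red status flag on that jar's stand over its pivot until it lies flat on the other side with the green face up. Squeeze, lift and carry nothing, and leave the other stand's flag, both jars, the blue dye bottle and the flask as they are.

Things in the scene. Friction and masses are not known exactly. Their poses are not given: they have to be found in the camera images.
- stand_pink: Fixed white stand that carries the pink jar; the two stands may swap places and are turned a little. Origin on the table straight below the middle of the flag's pivot; z up, x along the pivot axis (away from the robot at yaw 0), y to the left. Base plate 8 mm thick, x -67 to +111 mm, y -90 to +90 mm. The jar stands at about x = +73 mm, y = 0.
- stand_pink_pivot (a point): Middle of the pivot axis, 75 mm above the table, axes as the stand's; the axis runs along x between two aluminium cheeks (x = -34 and +34 mm, 6 mm thick, 20 mm wide, tops 10 mm above the axis). Below the leaf's two lying places thin rubber-tipped rests, 10 mm diameter, stand at y = +42 and -42 mm, x = 0.
- flag_pink (a joint): Angle of that stand's flag, rad. 0: leaf level on the stand's +y side, red face (white bar) up; growing, it rises over the pivot; pi/2 upright; pi (end stop): level on the -y side, green face (white dot) up. Starts at 0 to 0.3. Friction (0.03 N m) holds the flag at any angle where it is left: it neither falls nor springs back.
- flag_pink_edge (a point): Middle of the free edge of the flag's leaf, 80 mm from the pivot axis, mid thickness. The leaf is stiff, 50 mm wide (x -25 to +25 mm of the stand), 5 mm thick, from the pivot to this edge. Leaf and thumb bar are one rigid part of 40 g.
- flag_pink_bar (a point): Centre of one end ball (12 mm) of the black thumb bar, the end that is up while the flag shows red. The bar, 8 mm thick, crosses the pivot at right angles to the leaf in front of the front cheek, at x = -55 mm of the stand; its ball centres are 45 mm to either side of the axis. It is upright when the leaf is flat; pushing this end to the stand's -y raises the leaf.
- stand_tan: The other stand, of the same make and size, with the white pot with a tan lid on it. Not to be worked.
- flag_tan (a joint): Angle of the other stand's flag, as for flag_pink; it starts at 0 to 0.3 and is to be left alone.
- flag_tan_edge (a point): Middle of the free edge of the other flag.
- jar_pink: Loose pink jar with black lid, 65 mm diameter, 34 mm high, on the stand's 8 mm base plate; origin at the centre of its underside.
- pot_tan: Loose white pot with tan lid, 65 mm diameter, 29 mm high, on the other stand; origin at the centre of its underside.
- blue_bottle: Loose blue dye bottle with white cap, 29 mm diameter, 72 mm high, upright on the table to the right of the stands; origin at the centre of its underside.
- flask: Loose clear conical flask, 64 mm diameter, 106 mm high, upright on the table to the left of the stands; origin at the centre of its underside.

How it is judged (in metres and radians):
At the end, for the whole second after the job is handed in: The pink jar's flag lies at rest on the other side, green face up, within 7 degrees of flat (joint above 3.02 rad); the other flag, both jars, the bottle and the flask are within 10 mm of where they started, bottle and flask upright (value of joint flag_pink above 3.02 rad and velocity of joint flag_pink below 0.1 rad/s and distance of each of flag_tan_edge, jar_pink, pot_tan, blue_bottle, flask from where it was at the start of the episode below 0.01 m and angle between each of blue_bottle, flask's own z axis and vertical below 0.2 rad); the robot touches nothing.
It fails at once if the other flag is moved by more than 10 mm at its edge (distance of flag_tan_edge from where it was at the start of the episode above 0.01 m).
It fails at once if a jar, the bottle or the flask is pushed, lifted or carried by more than 10 mm (distance of any of jar_pink, pot_tan, blue_bottle, flask from where it was at the start of the episode above 0.01 m).
It fails at once if the stand with its flag is pressed or squeezed with more than 30 N (contact force between the fingers and stand_pink above 30 N).
It also fails if it takes over 48 s, if anything falls off the work surface, if the arm or the gripper's body presses on something with over 40 N, if the wrist force passes 120 N, or if a joint passes its speed limit or range.

ROBOT

A 6-joint arm with a two-finger parallel gripper is mounted at the origin on a cart in front of the work surface, level with it; the furniture and walls round the work are solid. World frame = base frame: x ahead of the robot, y to its left, z up, the work surface at z = 0. Lengths are in m, angles in degrees, forces in N, time in s.
With the tool pointing down it reaches from about 0.3 to 0.875 m from the base axis. Payload 6.4 kg.
Tool frame: the origin (TCP) lies midway between the tips of the shut fingers; the grasp point (between the pads) lies 19 mm behind it; z points along the fingers, y is the line along which they close (so a half turn about z gives the same grasp; the last joint's range is limited). The gripper opens to 88 mm and grips with 3 to 60 N. Pads are 18 mm wide; open, the fingers measure 123 mm over their backs; the gripper's body (75 mm by 187 mm) begins 45 mm behind the grasp point.
Start: joints at [-85.273, 10.359, 92.074, -0, 77.567, -11.82], TCP at [0.164, -0.551, 0.215] pointing down, gripper open.
Joint ranges: [-171.53, 171.53], [-51.25, 118.39], [17.06, 147.69], [-65.23, 245.23], [0, 150.52], [-178.68, 178.68]. Speed limits (degrees/s): [147.25, 147.25, 172.46, 180, 180, 180].

INTERFACE

Orientations are given as a 3x3 rotation matrix whose columns are the frame's x, y, z axes.
In Python, from station import get_obs, read_camera, sign_off, search_frame gives the robot as it stands.
- The arm moves only by the tool move_arm, never from a script. Its argument "motion" is a list of rows, each a list of 7 numbers: the shift along the tool's x, y, z in m, then the turn, a rotation vector about the tool's x, y, z in degrees, then the finger opening in m, from 0 to 0.0881. In form: [[x, y, z, wx, wy, wz, claw], ...]. A call has 1 to 12 rows; each row shifts and turns the commanded pose from where the row before left it, along the tool's axes as they then stand; what a row does not reach is not made up. A row lasts 1/10 s, in which the tool goes at most 50 mm and 8.59 degrees, less where a joint would pass 70% of its speed; a pose out of reach is approached as far as the arm can. A call with a gripper value outside its range is refused whole. The fingers move at their own pace and stop on an object; the grip force is fixed at half the most. Time passes only in rows, so rows that do not move let the fingers close. It gives the time, the measured TCP pose, the force, the opening and the grip force at its end, in the units of the state.
- get_obs(): the state, without advancing time (a new reading comes with each control period).
- read_camera(name): name is "side" or "top" or "wrist"; returns a dict with "color" (400x640x3 uint8, red, green, blue), "fx", "fy", "cx", "cy" (pixels), "k1" (the pictures are not rectified: a ray, as slopes to the right and down, at radius r is drawn at 1 + k1 r^2 times it, then the intrinsics apply), "position" and "attitude" of the camera in the world. Camera axes: x right, y up, looking along -z (the intrinsics and any distortion apply to the point x, -y, -z); pixel columns grow to the right and rows downward; lengths in m; the calibration is good to about 2 mm. A picture is of the moment at which its call begins. There is no depth.
- sign_off(): hands the job in; it is judged then, once.
Trained networks look in the newest picture that a camera, given by its name, has taken for a name from the list of things; names that differ only in an ending like _2 or _b are one class to them, and where a whole thing is asked for, a point or a joint stands for the part that bears it (a point fixed in the world has none). Each returns a list of dicts, best first, with "confidence" (0 to 1); they miss things now and then, are a little off and sometimes report something else, mostly with a low value. They report only what shows in the picture. A call takes as long as a camera call.
- search_frame(camera, label): "xy" ([column, row] in pixels, amid what is visible of it).
The state is a dict: "clock": time; "joints": joint angles; "joint_velocities": joint speeds; "joint_torque": joint torques, N m; "tool_pos": TCP position; "tool_rot": TCP orientation; "contact_force": force on the tool from outside, world axes, zero at the start; "wrist_torque": the same for the moment, N m; "grip_width": finger opening in m; "finger_force": force on a finger pad.
Only numpy, scipy, OpenCV 4.12 (cv2) and the standard library are available. Lean on these libraries where they do the work, as an engineer would, in place of code of your own. Each camera call takes 0.05 s, during which the arm holds its last target. There are 200 camera calls.

## Working session

There is one attempt and no reset: what is moved stays moved. The work goes in short steps, Python scripts to look and compute and a tool call to move; the robot and the scene stay as the last step left them, time stands still between calls to the robot, and variables do not carry over. Pictures are saved under pics/ and viewed, at most 10 in all, crops included, and the job is handed in when it is done.

Besides the shell and the picture viewer there is one more tool, called after "Emit:" as name(argument=value, ...), one argument or row to a line, values as JSON. move_arm: Moves the arm, as the interface text tells. Its arguments: {"type":"object","properties":{"motion":{"type":"array"}},"required":["motion"]}

```bash
mkdir -p pics; cat > h.py <<'E'
import numpy as np, cv2
from station import *
def ray(c,uv):
    x=np.array([(uv[0]-c['cx'])/c['fx'],(uv[1]-c['cy'])/c['fy']]); s=x.copy()
    for _ in range(20): s=x/(1+c['k1']*(s@s))
    d=np.array(c['attitude'])@np.array([s[0],-s[1],-1]); return np.array(c['position']),d
def atz(c,uv,z):
    p,d=ray(c,uv); return p+d*(z-p[2])/d[2]
def proj(c,P):
    q=np.array(c['attitude']).T@(np.array(P)-c['position']); s=np.array([q[0],-q[1]])/-q[2]
    s=s*(1+c['k1']*(s@s)); return np.array([s[0]*c['fx']+c['cx'],s[1]*c['fy']+c['cy']])
def tri(c1,u1,c2,u2):
    A=np.zeros((3,3));b=np.zeros(3);L=[]
    for c,u in((c1,u1),(c2,u2)):
        p,d=ray(c,u);d=d/np.linalg.norm(d);M=np.eye(3)-np.outer(d,d);A+=M;b+=M@p;L.append((p,M))
    X=np.linalg.solve(A,b);return X,[np.linalg.norm(M@(X-p)) for p,M in L]
E
python3 - <<'E'
from h import *
for n in('top','side'):
    c=read_camera(n);cv2.imwrite(f'pics/{n}0.png',c['color'][:,:,::-1])
    print(n,c['fx'],c['k1'],np.round(c['position'],3),np.round(c['attitude'],2).tolist())
    for l in ['stand_pink','stand_pink_pivot','flag_pink','flag_pink_edge','flag_pink_bar','flag_tan_edge','jar_pink','pot_tan','blue_bottle','flask']:
        print(l,[(np.round(r['xy']).tolist(),round(r['confidence'],2)) for r in search_frame(n,l)[:3]])
E
```

```text
top 420.1032726956042 -0.0011513787109514646 [0.192 0.015 1.655] [[0.04, 0.98, -0.2], [-1.0, 0.04, -0.0], [0.0, 0.2, 0.98]]
stand_pink [([376.0, 208.0], 0.78)]
stand_pink_pivot [([380.0, 208.0], 0.87)]
flag_pink [([373.0, 208.0], 0.53)]
flag_pink_edge [([217.0, 190.0], 0.39)]
flag_pink_bar [([372.0, 207.0], 0.56)]
flag_tan_edge [([250.0, 205.0], 0.85), ([262.0, 204.0], 0.72)]
jar_pink [([380.0, 192.0], 0.73)]
pot_tan [([262.0, 190.0], 0.45)]
blue_bottle []
flask [([216.0, 190.0], 0.7), ([261.0, 207.0], 0.17)]
side 440.90854092512416 -0.11898645697545035 [ 0.257 -1.232  0.854] [[0.98, 0.11, -0.17], [-0.21, 0.49, -0.85], [-0.01, 0.86, 0.5]]
stand_pink [([322.0, 270.0], 0.78), ([291.0, 174.0], 0.73)]
stand_pink_pivot []
flag_pink [([322.0, 245.0], 0.64)]
flag_pink_edge [([319.0, 244.0], 0.81), ([290.0, 177.0], 0.61)]
flag_pink_bar [([322.0, 247.0], 0.63)]
flag_tan_edge [([288.0, 178.0], 0.6)]
jar_pink [([345.0, 261.0], 0.55)]
pot_tan [([310.0, 192.0], 0.53), ([340.0, 312.0], 0.32)]
blue_bottle [([340.0, 313.0], 0.47)]
flask [([301.0, 164.0], 0.73)]
```

```bash
python3 - <<'E'
import cv2
a=cv2.imread('pics/top0.png')[150:260,190:450];b=cv2.imread('pics/side0.png')[130:350,220:440]
cv2.imwrite('pics/topc.png',cv2.resize(a,None,fx=3,fy=3,interpolation=2));cv2.imwrite('pics/sidec.png',cv2.resize(b,None,fx=2.7,fy=2.7,interpolation=2))
E
```

```text
(no output)
```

View pics/topc.png

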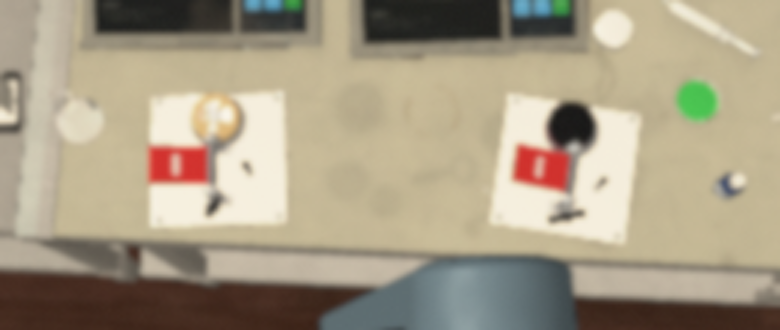

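View pics/sidec.png

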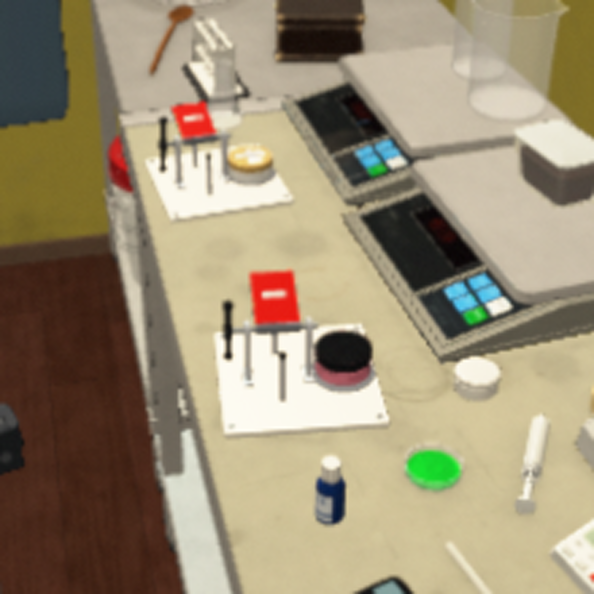

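The top view shows the pink stand on the right (base corners at crop (508,93), (640,113), (624,243), (491,222)), with its red leaf to the left. In the side view the base corners are at crop (228,432), (387,422), (216,335), (370,325), and the bar's upper ball is near (228,306). Next I fit the stand pose.

```bash
cat > fit.py <<'E'
from h import *
from scipy.optimize import least_squares
T=read_camera('top');S=read_camera('side')
def seg(c,off,f,lo,hi):pass
C=np.array([[.111,.09],[.111,-.09],[-.067,-.09],[-.067,.09]])
ut=np.array([[508,93],[640,113],[624,243],[491,222]])/3+[190,150]
us=np.array([[370,325],[387,422],[228,432],[216,335]])/2.7+[220,130]
def W(p,P):
    a=p[2];R=np.array([[np.cos(a),-np.sin(a)],[np.sin(a),np.cos(a)]]);P=np.array(P)
    return np.r_[R@P[:2]+p[:2],P[2]]
def solve(t,s):
    def f(p):
        r=[]
        for k in range(4):
            P=W(p,[*C[k],.008])
            if t:r+=list(proj(T,P)-ut[k])
            if s:r+=list(proj(S,P)-us[k])
        return r
    q=least_squares(f,[.45,-.2,0]);return q.x,np.round(q.fun,1)
if __name__=='__main__':
    for a in((1,0),(0,1),(1,1)):
        p,r=solve(*a);print(a,p[:2].round(4),np.degrees(p[2]).round(1),r)
    def L(a):return [0,.08*np.cos(a),.075+.08*np.sin(a)]
    def B(a):return [-.055,-.045*np.sin(a),.075+.045*np.cos(a)]
    for a in(0,.1,.2,.3):
        for nm,fn in(('edge',L),('ball',B)):
            P=W(p,fn(a));print(a,nm,P.round(3),'topcrop',((proj(T,P)-[190,150])*3).round(),'sidecrop',((proj(S,P)-[220,130])*2.7).round())
    for n,P in(('jar',[.073,0,.042]),):
        Q=W(p,P);print(n,Q.round(3),((proj(T,Q)-[190,150])*3).round())
    print('bottle',tri(T,np.array([733,183])/3+[190,150],S,np.array([331,470])/2.7+[220,130]))
E
python3 fit.py
```

```text
(1, 0) [ 0.4875 -0.2104] -6.3 [-0.1 -0.1  0.2 -0.1  0.4  0.1 -0.5  0.1]
(0, 1) [ 0.491  -0.2088] -7.9 [-1.2 -0.4  1.7  0.7 -1.2  0.5  0.6 -1.3]
(1, 1) [ 0.4896 -0.2099] -7.2 [ 0.2 -0.9 -1.9 -0.4  0.4 -0.2  1.7  0.7 -0.  -0.2 -1.2  1.  -0.8 -0.8
 -0.1 -0.9]
0 edge [ 0.5   -0.13   0.075] topcrop [509. 162.] sidecrop [273. 288.]
0 ball [ 0.435 -0.203  0.12 ] topcrop [570. 209.] sidecrop [228. 298.]
0.1 edge [ 0.5   -0.131  0.083] topcrop [509. 161.] sidecrop [273. 282.]
0.1 ball [ 0.434 -0.207  0.12 ] topcrop [573. 210.] sidecrop [229. 301.]
0.2 edge [ 0.499 -0.132  0.091] topcrop [511. 160.] sidecrop [273. 277.]
0.2 ball [ 0.434 -0.212  0.119] topcrop [577. 211.] sidecrop [229. 304.]
0.3 edge [ 0.499 -0.134  0.099] topcrop [513. 159.] sidecrop [273. 272.]
0.3 ball [ 0.433 -0.216  0.118] topcrop [580. 211.] sidecrop [229. 307.]
jar [ 0.562 -0.219  0.042] [575. 123.]
bottle (array([ 0.4898914 , -0.42102656,  0.06066971]), [np.float64(0.0019360229282913328), np.float64(0.0019360229282912003)])
```

```bash
cat > goto.py <<'E'
import sys;from h import *
from scipy.spatial.transform import Rotation as R
# stand-frame target -> tool-frame total shift and turn
o=get_obs();p=np.array([.489,-.21,np.radians(-7)])
M=R.from_euler('z',p[2]).as_matrix();t0=np.array([*p[:2],0])
Rt=np.array(o['tool_rot']);print(o['clock'],np.array(o['tool_pos']).round(4),'stand frame tcp',(M.T@(np.array(o['tool_pos'])-t0)).round(4),o['grip_width'],np.round(o['contact_force'],2))
print('tool in stand\n',(M.T@Rt).round(3))
for s in(1,-1):
    G=M@np.diag([s,-s,-1.]);print(s,'turn',np.degrees(R.from_matrix(Rt.T@G).as_rotvec()).round(1),'joints',np.round(o['joints'],1))
E
python3 goto.py
```

```text
1.2 [ 0.1638 -0.5512  0.2149] stand frame tcp [-0.2812 -0.3783  0.2149] 0.08858464922447808 [ 0.81 -0.52  1.59]
tool in stand
 [[ 0.917  0.4   -0.   ]
 [ 0.4   -0.917  0.   ]
 [ 0.    -0.    -1.   ]]
1 turn [-0.   0.  23.5] joints [-85.3  10.4  92.1  -0.   77.6 -11.8]
-1 turn [  -0.    -0.  -156.5] joints [-85.3  10.4  92.1  -0.   77.6 -11.8]
```

Emit:
move_arm(
  motion=[
    [0,0,0,0,0,7.8,0],
    [0,0,0,0,0,7.8,0],
    [0,0,0,0,0,7.9,0],
    [0,0,0,0,0,0,0],
    [0.02,-0.034,0,0,0,0,0],
    [0.02,-0.034,0,0,0,0,0],
    [0.02,-0.034,0,0,0,0,0],
    [0.02,-0.034,0,0,0,0,0],
    [0.02,-0.034,0,0,0,0,0],
    [0.02,-0.034,0,0,0,0,0],
  ],
)

```text
clock: 2.2
tool_pos: [0.3083, -0.362, 0.2151]
tool_rot: [[0.993, -0.117, 0.0], [-0.117, -0.993, -0.0], [0.0, 0.0, -1.0]]
contact_force: [0.3, -0.2, 0.8]
grip_width: 0.0103
finger_force: 0.0
```

Emit:
move_arm(
  motion=[
    [0.018,-0.034,0,0,0,0,0],
    [0.018,-0.034,0,0,0,0,0],
    [0.018,-0.034,0,0,0,0,0],
    [0.018,-0.034,0,0,0,0,0],
    [0.018,-0.034,0,0,0,0,0],
    [0.016,-0.034,0,0,0,0,0],
    [0,0,0,0,0,0,0],
    [0,0,0,0,0,0,0],
  ],
)

```text
clock: 3.0
tool_pos: [0.4377, -0.1732, 0.215]
tool_rot: [[0.993, -0.116, -0.0], [-0.116, -0.993, -0.001], [-0.0, 0.001, -1.0]]
contact_force: [-0.3, -0.1, -0.7]
grip_width: 0.0006
finger_force: 0.0
```

```bash
python3 goto.py; python3 - <<'E'
from h import *
c=read_camera('wrist');cv2.imwrite('pics/w1.png',c['color'][:,:,::-1])
c=read_camera('side');cv2.imwrite('pics/s1.png',cv2.resize(c['color'][180:320,220:420,::-1],None,fx=4,fy=4,interpolation=2))
E
```

```text
3.0 [ 0.4377 -0.1732  0.215 ] stand frame tcp [-0.0555  0.0303  0.215 ] 0.0005971346419604205 [-0.32 -0.13 -0.69]
tool in stand
 [[ 1.     0.006 -0.   ]
 [ 0.006 -1.    -0.001]
 [-0.     0.001 -1.   ]]
1 turn [0.  0.  0.3] joints [-36.1  -3.4 106.6  -0.   76.8  60.6]
-1 turn [  -0.     0.  -179.7] joints [-36.1  -3.4 106.6  -0.   76.8  60.6]
```

View pics/w1.png

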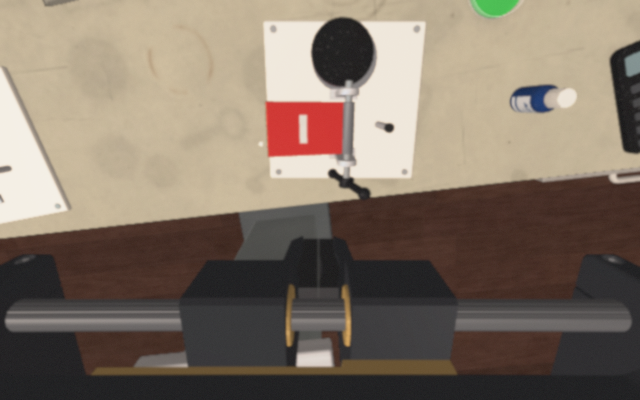

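View pics/s1.png

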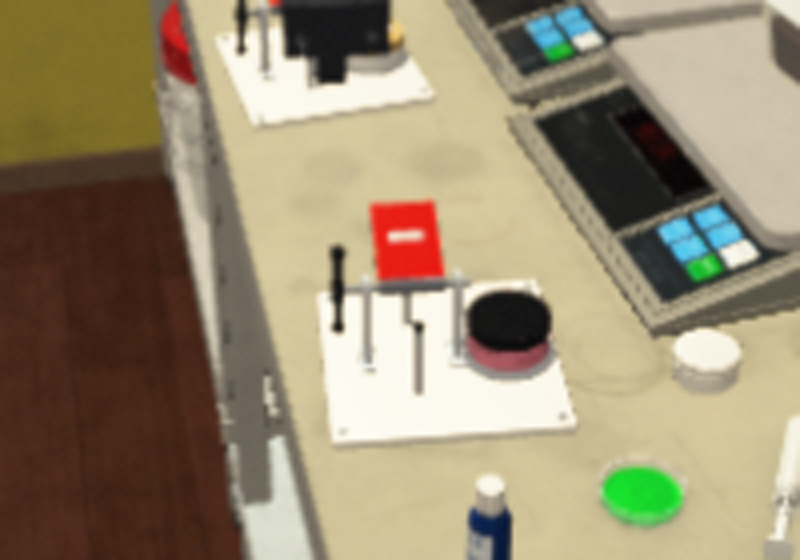

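The wrist view shows the stand clearly: bar balls at about (364,193) and (333,175), base corners at (264,22), (425,22), (412,178), (270,178). In the side view nothing has moved. I check the fit against the wrist view.

```bash
python3 - <<'E'
from h import *;from fit import W
from scipy.optimize import least_squares
c=read_camera('wrist');print(c['position'])
C=[[.111,.09],[.111,-.09],[-.067,-.09],[-.067,.09]];u=np.array([[264,22],[425,22],[412,178],[270,178]])
B=lambda a,s:[-.055,-s*.045*np.sin(a),.075+s*.045*np.cos(a)]
f=lambda p:np.r_[[proj(c,W(p,[*q,.008]))-v for q,v in zip(C,u)]].ravel()
q=least_squares(lambda p:np.r_[f(p),proj(c,W(p,B(p[3],1)))-[364,193],proj(c,W(p,B(p[3],-1)))-[333,175]],[.489,-.21,-.12,.3]);p=q.x
print(p[:2].round(4),np.degrees(p[2]).round(1),'ang',p[3].round(3),q.fun.round(1),W(p,B(p[3],1)).round(4))
E
```

```text
[ 0.51141537 -0.18426496  0.38433233]
[ 0.4855 -0.2109] -6.8 ang 0.274 [-1.8 -1.3  2.1 -1.7  0.4  1.3 -0.   1.6 -0.2  1.7 -0.4 -0.8] [ 0.4295 -0.2164  0.1183]
```

Emit:
move_arm(
  motion=[
    [-0.004,0,0.015,0,0,0,0],
    [0,0,0.02,0,0,0,0],
    [0,0,0.02,0,0,0,0],
    [0,0,0.02,0,0,0,0],
    [0,0,0.02,0,0,0,0],
    [0,0,0.015,0,0,0,0],
    [0,0,0.005,0,0,0,0],
    [0,0,0,0,0,0,0],
  ],
)

```text
clock: 4.05
tool_pos: [0.4329, -0.1734, 0.0994]
tool_rot: [[0.993, -0.122, -0.001], [-0.122, -0.993, 0.001], [-0.001, -0.001, -1.0]]
contact_force: [-0.3, 0.1, 0.8]
grip_width: 0.0005
finger_force: 0.0
```

Emit:
move_arm(
  motion=[
    [0,0.004,0,0,0,0,0],
    [0,0.004,0,0,0,0,0],
    [0,0.004,0,0,0,0,0],
    [0,0.004,0,0,0,0,0],
    [0,0.004,0,0,0,0,0],
    [0,0.004,0,0,0,0,0],
    [0,0.004,0,0,0,0,0],
    [0,0,0,0,0,0,0],
  ],
)

```text
clock: 4.85
tool_pos: [0.4301, -0.2014, 0.0999]
tool_rot: [[0.993, -0.122, 0.0], [-0.122, -0.993, -0.0], [0.0, 0.0, -1.0]]
contact_force: [0.3, -0.9, 1.1]
grip_width: 0.0005
finger_force: 0.0
```

Emit:
move_arm(
  motion=[
    [0,0.004,0,0,0,0,0],
    [0,0.004,0,0,0,0,0],
    [0,0.004,0,0,0,0,0],
    [0,0.004,0.001,0,0,0,0],
    [0,0.003,0.001,0,0,0,0],
    [0,0.003,0.001,0,0,0,0],
    [0,0,0,0,0,0,0],
  ],
)

```text
clock: 5.55
tool_pos: [0.4274, -0.2231, 0.0968]
tool_rot: [[0.993, -0.122, -0.0], [-0.122, -0.993, -0.0], [-0.0, 0.0, -1.0]]
contact_force: [0.1, -0.0, 1.0]
grip_width: 0.0005
finger_force: 0.2
```

```bash
python3 goto.py; python3 - <<'E'
from h import *
w=read_camera('wrist')['color'];c=read_camera('side')['color'][180:320,220:420]
cv2.imwrite('pics/s2.png',np.hstack([cv2.resize(w[:250,180:500],None,fx=1.25,fy=1.25),cv2.resize(c,(400,312),interpolation=2)])[:,:,::-1])
E
```

```text
5.55 [ 0.4274 -0.2231  0.0968] stand frame tcp [-0.0596 -0.0206  0.0968] 0.00045638842772852443 [ 0.06 -0.03  1.01]
tool in stand
 [[ 1.  0. -0.]
 [ 0. -1. -0.]
 [-0.  0. -1.]]
1 turn [0. 0. 0.] joints [-41.7   6.9 111.   -0.   62.1  55.3]
-1 turn [  -0.    0. -180.] joints [-41.7   6.9 111.   -0.   62.1  55.3]
```

View pics/s2.png

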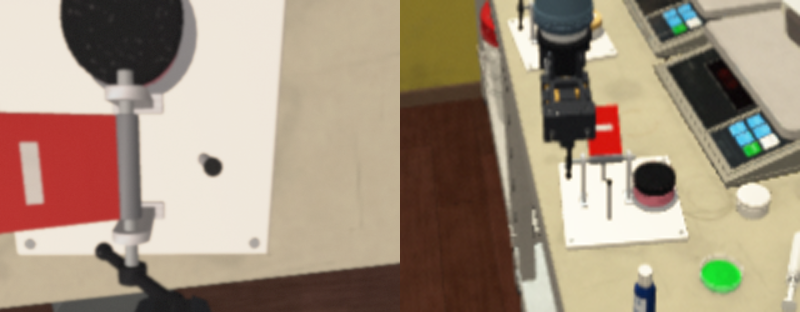

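The bar has tilted, with its lower ball now at wrist (262,200), and the leaf has risen some. I compute the angle from that.

```bash
python3 - <<'E'
from h import *;from fit import W
c=read_camera('wrist');p=[.487,-.2105,-.12]
print('pivot end',proj(c,W(p,[-.055,0,.075])))
for a in np.arange(.3,1.5,.15):print(a.round(2),proj(c,W(p,[-.055,.045*np.sin(a),.075-.045*np.cos(a)])).round(),'edge',proj(c,W(p,[0,.08*np.cos(a),.075+.08*np.sin(a)])).round())
E
```

```text
pivot end [288.19878321 218.6317107 ]
0.3 [277. 200.] edge [140. 139.]
0.45 [268. 201.] edge [136. 141.]
0.6 [260. 202.] edge [136. 144.]
0.75 [252. 204.] edge [141. 146.]
0.9 [245. 206.] edge [152. 149.]
1.05 [238. 208.] edge [168. 151.]
1.2 [232. 211.] edge [190. 153.]
1.35 [227. 214.] edge [217. 154.]
```

```bash
python3 - <<'E'
from h import *
w=read_camera('wrist');s=read_camera('side')
t=np.array(get_obs()['tool_pos']);print('tcp wrist px',proj(w,t),'side px',proj(s,t))
u,v=proj(s,t).astype(int)
cv2.imwrite('pics/s3.png',np.hstack([cv2.resize(w['color'][150:310,220:380],(400,400),interpolation=2),cv2.resize(s['color'][v-35:v+35,u-25:u+45],(400,400),interpolation=2)])[:,:,::-1])
E
```

```text
tcp wrist px [316.79454897 235.72068874] side px [303.46789807 251.19582936]
```

View pics/s3.png

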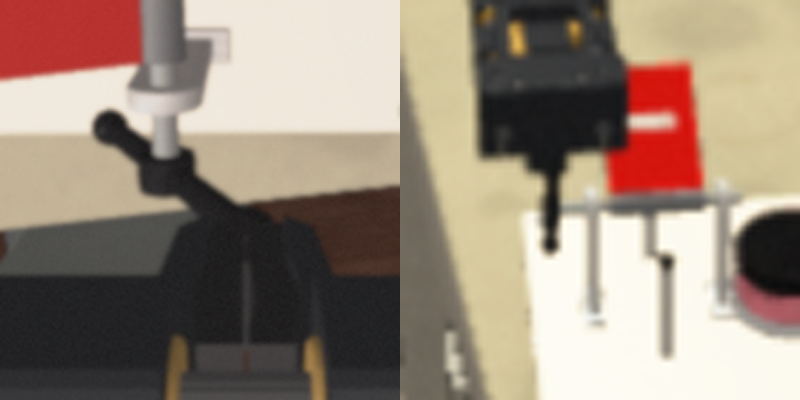

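```bash
python3 - <<'E'
from h import *;from fit import W
w=read_camera('wrist');s=read_camera('side');p=[.487,-.2105,-.12]
t=proj(s,get_obs()['tool_pos']).astype(int)-[25,35]
f=lambda P:((proj(s,W(p,P))-t)*40/7+[400,0]).round().tolist()
g=lambda P:((proj(w,W(p,P))-[220,150])*2.5).round().tolist()
for a in np.arange(.3,1.5,.15):
    S,C=.045*np.sin(a),.045*np.cos(a);U=[-.055,-S,.075+C];L=[-.055,S,.075-C];k=.08/.045
    print(a.round(2),'S up',f(U),'lo',f(L),'edge+-',f([-.025,C*k,.075+S*k]),f([.025,C*k,.075+S*k]),'W up',g(U),'lo',g(L))
E
```

```text
0.3 S up [549.0, 160.0] lo [550.0, 263.0] edge+- [595.0, 89.0] [688.0, 84.0] W up [214.0, 243.0] lo [142.0, 124.0]
0.45 S up [550.0, 171.0] lo [549.0, 252.0] edge+- [595.0, 76.0] [689.0, 71.0] W up [244.0, 238.0] lo [121.0, 127.0]
0.6 S up [551.0, 184.0] lo [548.0, 241.0] edge+- [596.0, 66.0] [690.0, 61.0] W up [270.0, 231.0] lo [101.0, 130.0]
0.75 S up [552.0, 197.0] lo [547.0, 228.0] edge+- [597.0, 59.0] [692.0, 54.0] W up [293.0, 223.0] lo [81.0, 134.0]
0.9 S up [553.0, 210.0] lo [546.0, 216.0] edge+- [598.0, 55.0] [694.0, 50.0] W up [311.0, 214.0] lo [63.0, 139.0]
1.05 S up [554.0, 224.0] lo [545.0, 203.0] edge+- [600.0, 55.0] [696.0, 49.0] W up [325.0, 205.0] lo [45.0, 145.0]
1.2 S up [554.0, 237.0] lo [545.0, 190.0] edge+- [601.0, 58.0] [699.0, 52.0] W up [335.0, 195.0] lo [30.0, 152.0]
1.35 S up [555.0, 250.0] lo [544.0, 178.0] edge+- [603.0, 64.0] [701.0, 59.0] W up [339.0, 185.0] lo [17.0, 159.0]
```

```bash
python3 - <<'E'
from h import *
w=read_camera('wrist');s=read_camera('side')
g=lambda a:(255*np.clip(a/110.,0,1)**.5).astype(np.uint8)
cv2.imwrite('pics/s4.png',np.hstack([cv2.resize(g(w['color'][195:295,265:365]),(500,500),interpolation=2),cv2.resize(g(s['color'][215:275,285:320]),(290,500),interpolation=2)])[:,:,::-1])
E
```

```text
(no output)
```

View pics/s4.png

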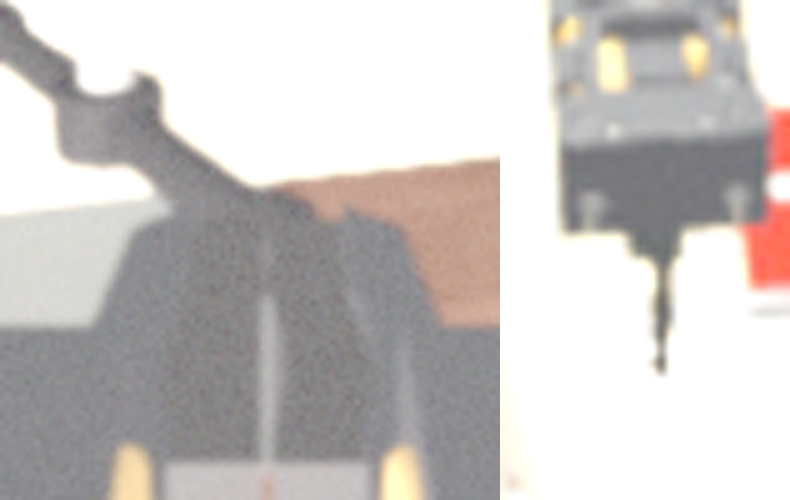

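The finger has slipped past the bar on the robot side. The ball shows in front of the finger at wrist (322,237), and the flag is at about 0.55 rad. I lift, go back and shift about 8 mm deeper.

Emit:
move_arm(
  motion=[
    [-0.002,0,-0.02,0,0,0,0],
    [0,0,-0.03,0,0,0,0],
    [0,-0.02,-0.005,0,0,0,0],
    [0.01,-0.02,0,0,0,0,0],
    [0,0,0.02,0,0,0,0],
    [0,0,0.02,0,0,0,0],
    [0,0,0.012,0,0,0,0],
    [0,0,0,0,0,0,0],
  ],
)

```text
clock: 7.0
tool_pos: [0.439, -0.1831, 0.0982]
tool_rot: [[0.993, -0.121, -0.003], [-0.121, -0.993, 0.002], [-0.003, -0.002, -1.0]]
contact_force: [1.2, 0.3, 0.4]
grip_width: 0.0003
finger_force: 0.0
```

```bash
python3 goto.py; python3 - <<'E'
from h import *
w=read_camera('wrist');s=read_camera('side');t=get_obs()['tool_pos'];u,v=proj(s,t).astype(int);print(proj(w,t),proj(s,t))
g=lambda a:(255*np.clip(a/200.,0,1)**.6).astype(np.uint8)
cv2.imwrite('pics/s5.png',np.hstack([cv2.resize(g(w['color'][150:310,220:380]),(400,400),interpolation=2),cv2.resize(g(s['color'][v-35:v+35,u-25:u+45]),(400,400),interpolation=2)])[:,:,::-1])
E
```

```text
7.0 [ 0.439  -0.1831  0.0982] stand frame tcp [-0.0529  0.0206  0.0982] 0.0003454675145514205 [1.16 0.34 0.37]
tool in stand
 [[ 1.     0.001 -0.003]
 [ 0.001 -1.     0.002]
 [-0.003 -0.002 -1.   ]]
1 turn [-0.1  0.2  0. ] joints [-37.    6.1 111.7   0.   62.4  60. ]
-1 turn [  -0.3   -0.2 -180. ] joints [-37.    6.1 111.7   0.   62.4  60. ]
[318.29957458 234.88579638] [305.34864734 242.13529626]
```

View pics/s5.png

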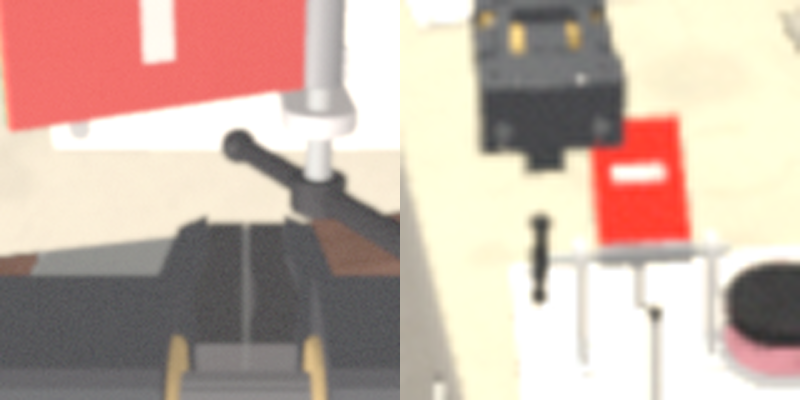

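The side view explains the slip: the real finger tips end at crop (543,170), about 22 mm above the stated TCP. So the finger rode over the ball, which fits a ball top of 0.119. The tip offset is now known, so I go lower and push again.

Emit:
move_arm(
  motion=[
    [0,0,0.008,0,0,0,0],
    [0,0,0.007,0,0,0,0],
    [0,0,0,0,0,0,0],
    [0,0.005,0,0,0,0,0],
    [0,0.005,0,0,0,0,0],
    [0,0.005,0,0,0,0,0],
    [0,0.004,0,0,0,0,0],
    [0,0.004,0,0,0,0,0],
    [0,0.004,0,0,0,0,0],
    [0,0.004,0,0,0,0,0],
    [0,0.002,0,0,0,0,0],
    [0,0,0,0,0,0,0],
  ],
)

```text
clock: 8.3
tool_pos: [0.4363, -0.2172, 0.085]
tool_rot: [[0.993, -0.121, 0.0], [-0.121, -0.993, -0.0], [0.0, 0.0, -1.0]]
contact_force: [0.6, -0.3, -0.0]
grip_width: -0.0
finger_force: 0.0
```

```bash
python3 goto.py; python3 - <<'E'
from h import *
w=read_camera('wrist');s=read_camera('side')
g=lambda a:(255*np.clip(a/200.,0,1)**.6).astype(np.uint8)
cv2.imwrite('pics/s6.png',np.hstack([cv2.resize(g(w['color'][90:290,180:380]),(400,400),interpolation=2),cv2.resize(g(s['color'][205:285,275:355]),(400,400),interpolation=2)])[:,:,::-1])
E
```

```text
8.3 [ 0.4363 -0.2172  0.085 ] stand frame tcp [-0.0514 -0.0135  0.085 ] -4.6442434630183515e-05 [ 0.63 -0.29 -0.02]
tool in stand
 [[ 1.     0.001  0.   ]
 [ 0.001 -1.    -0.   ]
 [ 0.     0.    -1.   ]]
1 turn [ 0. -0.  0.] joints [-40.4   8.7 110.6  -0.   60.7  56.5]
-1 turn [   0.    0. -180.] joints [-40.4   8.7 110.6  -0.   60.7  56.5]
```

View pics/s6.png

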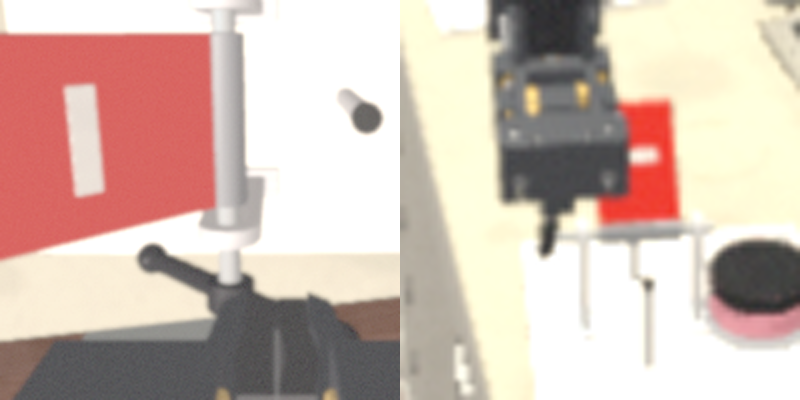

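The bar is clearly flatter now, with balls at wrist (256,219) and (352,256). I compute the angle from the lower one.

```bash
cat > ang.py <<'E'
import sys;from h import *;from fit import W
c=read_camera('wrist');p=[.487,-.2105,-.12]
for a in np.arange(.45,1.6,.1):
    S,C=np.sin(a),np.cos(a);print(a.round(2),'lo',proj(c,W(p,[-.055,.045*S,.075-.045*C])).round(),'up',proj(c,W(p,[-.055,-.045*S,.075+.045*C])).round(),'edge',[proj(c,W(p,[x,.08*C,.075+.08*S])).round().tolist() for x in(-.025,.025)])
E
python3 ang.py
```

```text
0.45 lo [275. 215.] up [331. 270.] edge [[148.0, 211.0], [130.0, 106.0]]
0.55 lo [270. 216.] up [338. 268.] edge [[148.0, 216.0], [129.0, 106.0]]
0.65 lo [264. 218.] up [345. 265.] edge [[150.0, 221.0], [131.0, 106.0]]
0.75 lo [259. 219.] up [351. 263.] edge [[155.0, 226.0], [135.0, 106.0]]
0.85 lo [254. 220.] up [356. 260.] edge [[162.0, 231.0], [142.0, 107.0]]
0.95 lo [249. 222.] up [360. 257.] edge [[171.0, 235.0], [152.0, 107.0]]
1.05 lo [245. 224.] up [364. 253.] edge [[183.0, 240.0], [165.0, 107.0]]
1.15 lo [240. 226.] up [366. 250.] edge [[198.0, 244.0], [181.0, 107.0]]
1.25 lo [236. 229.] up [368. 247.] edge [[215.0, 247.0], [200.0, 107.0]]
1.35 lo [233. 231.] up [369. 244.] edge [[235.0, 250.0], [222.0, 107.0]]
1.45 lo [230. 234.] up [369. 241.] edge [[256.0, 252.0], [246.0, 107.0]]
1.55 lo [228. 237.] up [368. 238.] edge [[277.0, 252.0], [271.0, 107.0]]
```

Flag is at about 0.8 rad, so the edge is near y=+56 mm, z=132 mm. Now I lift, go behind the leaf's free edge and push it over.

Emit:
move_arm(
  motion=[
    [0,-0.003,-0.025,0,0,0,0],
    [0,0,-0.03,0,0,0,0],
    [0,0,-0.03,0,0,0,0],
    [0,0,-0.025,0,0,0,0],
    [0.014,-0.028,0,0,0,0,0],
    [0.014,-0.028,0,0,0,0,0],
    [0.014,-0.028,0,0,0,0,0],
    [0.013,-0.027,0,0,0,0,0],
    [0,0,0,0,0,0,0],
  ],
)

```text
clock: 9.45
tool_pos: [0.5058, -0.1076, 0.195]
tool_rot: [[0.993, -0.117, 0.001], [-0.117, -0.993, 0.001], [0.001, -0.001, -1.0]]
contact_force: [-0.1, 0.0, -0.3]
grip_width: 0.0006
finger_force: 0.0
```

Emit:
move_arm(
  motion=[
    [0,0,0.025,0,0,0,0],
    [0,0,0.03,0,0,0,0],
    [0,0,0.03,0,0,0,0],
    [0,0,0.02,0,0,0,0],
    [0,0,0,0,0,0,0],
  ],
)

```text
clock: 9.95
tool_pos: [0.5019, -0.1098, 0.0869]
tool_rot: [[0.993, -0.121, -0.006], [-0.121, -0.993, 0.002], [-0.006, -0.002, -1.0]]
contact_force: [0.5, 0.4, 0.6]
grip_width: 0.0005
finger_force: 0.0
```

```bash
python3 goto.py
```

```text
9.95 [ 0.5019 -0.1098  0.0869] stand frame tcp [0.0006 0.1011 0.0869] 0.0005408799231471895 [0.52 0.41 0.55]
tool in stand
 [[ 1.     0.    -0.006]
 [ 0.    -1.     0.002]
 [-0.006 -0.002 -1.   ]]
1 turn [-0.1  0.3  0. ] joints [-25.6  11.9 106.5  -0.   62.   71.4]
-1 turn [  -0.5   -0.2 -180. ] joints [-25.6  11.9 106.5  -0.   62.   71.4]
```

Emit:
move_arm(
  motion=[
    [0,0.009,0,0,0,0,0],
    [0,0.009,0,0,0,0,0],
    [0,0.007,-0.001,0,0,0,0],
    [0,0.007,-0.002,0,0,0,0],
    [0,0.007,-0.002,0,0,0,0],
    [0,0.007,-0.003,0,0,0,0],
    [0,0.007,-0.003,0,0,0,0],
    [0,0.007,-0.002,0,0,0,0],
    [0,0.007,-0.001,0,0,0,0],
    [0,0.007,0,0,0,0,0],
    [0,0.007,0,0,0,0,0],
    [0,0,0,0,0,0,0],
  ],
)

```text
clock: 11.15
tool_pos: [0.4946, -0.1916, 0.1037]
tool_rot: [[0.993, -0.122, -0.0], [-0.122, -0.993, -0.0], [-0.0, 0.0, -1.0]]
contact_force: [-0.7, 0.4, 0.4]
grip_width: 0.0007
finger_force: 0.0
```

```bash
python3 goto.py; python3 - <<'E'
from h import *
w=read_camera('wrist');s=read_camera('side')
cv2.imwrite('pics/s7.png',np.hstack([cv2.resize(w['color'][50:290,180:480],(500,400),interpolation=2),cv2.resize(s['color'][195:285,275:342],(298,400),interpolation=2)])[:,:,::-1])
E
python3 ang.py
```

```text
11.15 [ 0.4946 -0.1916  0.1037] stand frame tcp [0.0034 0.019  0.1037] 0.0006558942477274169 [-0.72  0.45  0.36]
tool in stand
 [[ 1. -0. -0.]
 [-0. -1. -0.]
 [-0.  0. -1.]]
1 turn [ 0.  0. -0.] joints [-34.   12.2 103.9  -0.   64.   63. ]
-1 turn [  0.  -0. 180.] joints [-34.   12.2 103.9  -0.   64.   63. ]
0.45 lo [319. 267.] up [382. 333.] edge [[233.0, 285.0], [226.0, 208.0]]
0.55 lo [314. 268.] up [388. 330.] edge [[237.0, 292.0], [229.0, 212.0]]
0.65 lo [310. 270.] up [392. 328.] edge [[241.0, 299.0], [235.0, 216.0]]
0.75 lo [306. 271.] up [397. 324.] edge [[248.0, 306.0], [242.0, 221.0]]
0.85 lo [302. 273.] up [400. 321.] edge [[257.0, 312.0], [251.0, 225.0]]
0.95 lo [298. 276.] up [403. 317.] edge [[267.0, 318.0], [262.0, 229.0]]
1.05 lo [295. 278.] up [405. 314.] edge [[279.0, 324.0], [275.0, 232.0]]
1.15 lo [292. 281.] up [407. 310.] edge [[293.0, 329.0], [290.0, 236.0]]
1.25 lo [290. 284.] up [407. 306.] edge [[308.0, 333.0], [306.0, 238.0]]
1.35 lo [288. 287.] up [407. 302.] edge [[324.0, 337.0], [324.0, 240.0]]
1.45 lo [286. 290.] up [407. 299.] edge [[340.0, 339.0], [343.0, 242.0]]
1.55 lo [285. 293.] up [405. 295.] edge [[357.0, 340.0], [362.0, 242.0]]
```

View pics/s7.png

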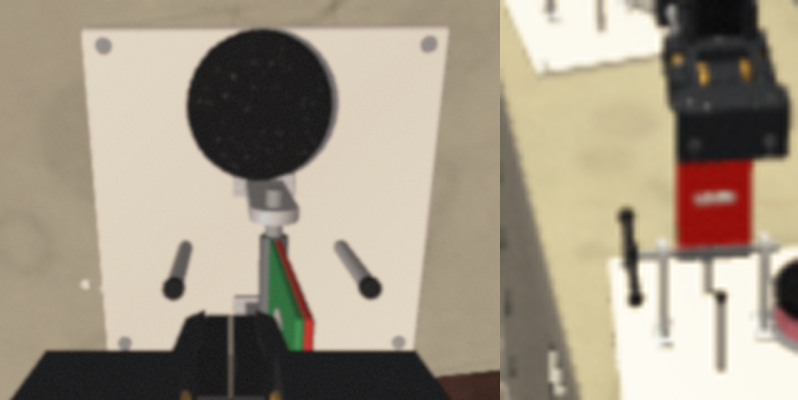

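The leaf stands upright with its green face toward the finger (wrist crop 285,300). Red still shows to the side camera, and the jar and stand are unmoved. I now push it over and down along the arc.

Emit:
move_arm(
  motion=[
    [0,0.007,0,0,0,0,0],
    [0,0.007,0,0,0,0,0],
    [0,0.007,0.001,0,0,0,0],
    [0,0.006,0.001,0,0,0,0],
    [0,0.006,0.004,0,0,0,0],
    [0,0.006,0.005,0,0,0,0],
    [0,0.005,0.005,0,0,0,0],
    [0,0.004,0.005,0,0,0,0],
    [0,0.003,0.006,0,0,0,0],
    [0,0.002,0.006,0,0,0,0],
    [0,0.002,0.006,0,0,0,0],
    [0,0,0,0,0,0,0],
  ],
)

```text
clock: 12.6
tool_pos: [0.4875, -0.2448, 0.0637]
tool_rot: [[0.993, -0.121, -0.002], [-0.121, -0.993, 0.001], [-0.002, -0.001, -1.0]]
contact_force: [0.8, -0.8, -0.3]
grip_width: 0.0002
finger_force: 0.0
```

Emit:
move_arm(
  motion=[
    [0,0.001,0.003,0,0,0,0],
    [0,0.001,0.003,0,0,0,0],
    [0,0,0,0,0,0,0],
  ],
)

```text
clock: 12.9
tool_pos: [0.4878, -0.2471, 0.0586]
tool_rot: [[0.993, -0.121, -0.0], [-0.121, -0.993, 0.0], [-0.0, -0.0, -1.0]]
contact_force: [0.2, 1.4, -0.7]
grip_width: 0.0002
finger_force: 0.0
```

```bash
python3 goto.py;python3 - <<'E'
from h import *;from fit import W
p=[.487,-.2105,-.12]
w=read_camera('wrist')
# lower-ball rises to the top: dark ball search not possible by view; use the network and print predictions
for n in('wrist','side'):
    c=read_camera(n)
    for l in('flag_pink_edge','flag_pink_bar','flag_pink'):print(n,l,[(np.round(r['xy']).tolist(),round(r['confidence'],2)) for r in search_frame(n,l)[:3]])
    for a in(2.4,2.7,2.9,3.0,3.14):
        S,C=np.sin(a),np.cos(a);print(a,'hi',proj(c,W(p,[-.055,.045*S,.075-.045*C])).round(1),'edge',[proj(c,W(p,[x,.08*C,.075+.08*S])).round(1).tolist() for x in(-.025,.025)])
E
```

```text
12.9 [ 0.4878 -0.2471  0.0586] stand frame tcp [ 0.0034 -0.037   0.0586] 0.0002312160881022492 [ 0.23  1.39 -0.67]
tool in stand
 [[ 1.     0.001 -0.   ]
 [ 0.001 -1.     0.   ]
 [-0.    -0.    -1.   ]]
1 turn [-0.   0.   0.1] joints [-39.3  18.  102.7  -0.   59.3  57.6]
-1 turn [  -0.    -0.  -179.9] joints [-39.3  18.  102.7  -0.   59.3  57.6]
wrist flag_pink_edge [([306.0, 226.0], 0.78)]
wrist flag_pink_bar []
wrist flag_pink [([307.0, 231.0], 0.84)]
2.4 hi [184.2 386.2] edge [[371.6, 373.5], [378.5, 264.6]]
2.7 hi [200.9 399.9] edge [[392.7, 338.2], [400.9, 241.4]]
2.9 hi [216.6 405.7] edge [[396.2, 317.1], [403.9, 227.9]]
3.0 hi [225.5 407.4] edge [[395.4, 307.6], [402.7, 221.8]]
3.14 hi [238.6 408.3] edge [[392.1, 295.4], [398.7, 214.2]]
side flag_pink_edge [([318.0, 260.0], 0.48)]
side flag_pink_bar [([317.0, 259.0], 0.74)]
side flag_pink [([319.0, 262.0], 0.51)]
2.4 hi [303.2 238.1] edge [[315.9, 249.7], [333.9, 248.6]]
2.7 hi [303.4 238.2] edge [[316.4, 258.3], [334.4, 257.2]]
2.9 hi [303.6 239. ] edge [[316.6, 263.9], [334.6, 262.7]]
3.0 hi [303.7 239.6] edge [[316.7, 266.4], [334.6, 265.3]]
3.14 hi [303.8 240.7] edge [[316.8, 269.8], [334.6, 268.6]]
```

```bash
cat > grn.py <<'E'
from h import *;from fit import W
p=[.487,-.2105,-.12]
for n in('wrist','side'):
    c=read_camera(n);a=c['color'].astype(int)
    f=lambda x,r,A:proj(c,W(p,[x,-r*np.cos(A)+.0025*np.sin(A),.075+r*np.sin(A)+.0025*np.cos(A)]))
    m=(a[:,:,1]>a[:,:,0]+20)&(a[:,:,1]>a[:,:,2]+10)
    q=proj(c,W(p,[0,-.05,.08])).astype(int);k=np.zeros_like(m);k[max(0,q[1]-90):q[1]+90,max(0,q[0]-90):q[0]+90]=1
    nl,lab,st,_=cv2.connectedComponentsWithStats((m&k).astype(np.uint8))
    i=1+np.argmax(st[1:,4]);y,x=np.nonzero(lab==i);print(n,'green x',x.min(),x.max(),'y',y.min(),y.max(),'n',len(x))
    for A in(.5,.3,.2,.1,0):print(A,'corners far/near edge',f(.025,.08,A).round(1),f(-.025,.08,A).round(1))
E
python3 grn.py
```

```text
wrist green x 256 398 y 216 260 n 4834
0.5 corners far/near edge [396.9 248. ] [388.7 348.5]
0.3 corners far/near edge [403.7 233.7] [395.6 326.3]
0.2 corners far/near edge [404.  227.2] [396.3 316.1]
0.1 corners far/near edge [402.6 221.2] [395.3 306.6]
0 corners far/near edge [399.8 215.7] [393.1 297.8]
side green x 370 390 y 296 311 n 266
0.5 corners far/near edge [334.3 254.7] [316.3 255.8]
0.3 corners far/near edge [334.5 260.3] [316.6 261.4]
0.2 corners far/near edge [334.6 263. ] [316.6 264.1]
0.1 corners far/near edge [334.6 265.6] [316.7 266.7]
0 corners far/near edge [334.6 268. ] [316.8 269.1]
```

Emit:
move_arm(
  motion=[
    [0,0,0.002,0,0,0,0],
    [0,0,0.001,0,0,0,0],
    [0,0,0,0,0,0,0],
  ],
)

```text
clock: 13.95
tool_pos: [0.4878, -0.2471, 0.0557]
tool_rot: [[0.993, -0.121, -0.0], [-0.121, -0.993, 0.0], [-0.0, -0.0, -1.0]]
contact_force: [-0.3, -0.5, -0.6]
grip_width: 0.0009
finger_force: 0.0
```

```bash
python3 grn.py
```

```text
wrist green x 255 398 y 217 260 n 4821
0.5 corners far/near edge [399.  251.4] [390.4 353.7]
0.3 corners far/near edge [405.8 236.3] [397.4 330.6]
0.2 corners far/near edge [406.  229.6] [397.9 320. ]
0.1 corners far/near edge [404.5 223.3] [396.9 310.1]
0 corners far/near edge [401.6 217.6] [394.6 301. ]
side green x 370 390 y 296 311 n 266
0.5 corners far/near edge [334.3 254.7] [316.3 255.8]
0.3 corners far/near edge [334.5 260.3] [316.6 261.4]
0.2 corners far/near edge [334.6 263. ] [316.6 264.1]
0.1 corners far/near edge [334.6 265.6] [316.7 266.7]
0 corners far/near edge [334.6 268. ] [316.8 269.1]
```

Emit:
move_arm(
  motion=[
    [0,0,0.001,0,0,0,0],
    [0,0,0,0,0,0,0],
  ],
)

```text
clock: 14.35
tool_pos: [0.488, -0.2472, 0.0548]
tool_rot: [[0.993, -0.121, -0.0], [-0.121, -0.993, -0.0], [-0.0, 0.0, -1.0]]
contact_force: [-0.0, 0.4, -0.3]
grip_width: 0.0004
finger_force: 0.0
```

Emit:
move_arm(
  motion=[
    [0,0,0.001,0,0,0,0],
    [0,0,0,0,0,0,0],
  ],
)

```text
clock: 14.55
tool_pos: [0.488, -0.2472, 0.0541]
tool_rot: [[0.993, -0.121, 0.0], [-0.121, -0.993, -0.0], [0.0, 0.0, -1.0]]
contact_force: [-0.8, 0.6, 2.4]
grip_width: 0.0006
finger_force: 1.2
```

Emit:
move_arm(
  motion=[
    [0,0,0.001,0,0,0,0],
    [0,0,0,0,0,0,0],
  ],
)

```text
clock: 14.75
tool_pos: [0.4881, -0.2473, 0.054]
tool_rot: [[0.993, -0.121, -0.0], [-0.121, -0.993, -0.0], [0.0, 0.0, -1.0]]
contact_force: [-3.7, 2.1, 9.7]
grip_width: 0.0003
finger_force: 5.1
```

A firm upward force at tip height 0.0765–0.0775 m means the leaf is against its stop. I retract straight up and verify.

Emit:
move_arm(
  motion=[
    [0,0,-0.003,0,0,0,0],
    [0,0,-0.02,0,0,0,0],
    [0,0,-0.03,0,0,0,0],
    [0,0,-0.03,0,0,0,0],
    [0,0,-0.04,0,0,0,0],
    [0,0,-0.04,0,0,0,0],
    [0,-0.03,0,0,0,0,0],
    [0,-0.03,0,0,0,0,0],
    [0,-0.03,0,0,0,0,0],
    [0,0,0,0,0,0,0],
  ],
)

```text
clock: 15.75
tool_pos: [0.4989, -0.1548, 0.2158]
tool_rot: [[0.993, -0.118, -0.0], [-0.118, -0.993, 0.001], [-0.0, -0.001, -1.0]]
contact_force: [0.4, -1.2, 0.1]
grip_width: 0.0005
finger_force: 0.0
```

```bash
python3 goto.py|head -1; python3 grn.py; python3 - <<'E'
from h import *
for n in('top','side'):
    c=read_camera(n)
    for l in ['flag_tan_edge','jar_pink','pot_tan','blue_bottle','flask']:print(n,l,[(np.round(r['xy']).tolist(),round(r['confidence'],2)) for r in search_frame(n,l)[:2]])
E
```

```text
15.75 [ 0.4989 -0.1548  0.2158] stand frame tcp [0.0031 0.0559 0.2158] 0.0004676472376373278 [ 0.43 -1.17  0.1 ]
wrist green x 372 446 y 162 208 n 2861
0.5 corners far/near edge [454.2 170.3] [447.3 222.3]
0.3 corners far/near edge [454.7 167.2] [448.1 217. ]
0.2 corners far/near edge [453.6 165.6] [447.2 214.3]
0.1 corners far/near edge [451.7 164.1] [445.5 211.7]
0 corners far/near edge [449.  162.7] [443.1 209.2]
side green x 315 334 y 251 268 n 266
0.5 corners far/near edge [334.3 254.7] [316.3 255.8]
0.3 corners far/near edge [334.5 260.3] [316.6 261.4]
0.2 corners far/near edge [334.6 263. ] [316.6 264.1]
0.1 corners far/near edge [334.6 265.6] [316.7 266.7]
0 corners far/near edge [334.6 268. ] [316.8 269.1]
top flag_tan_edge [([254.0, 207.0], 0.64)]
top jar_pink []
top pot_tan [([262.0, 188.0], 0.46)]
top blue_bottle []
top flask [([217.0, 187.0], 0.75), ([430.0, 211.0], 0.66)]
side flag_tan_edge [([292.0, 175.0], 0.8), ([323.0, 259.0], 0.41)]
side jar_pink [([347.0, 260.0], 0.72)]
side pot_tan [([313.0, 192.0], 0.44)]
side blue_bottle [([324.0, 259.0], 0.67), ([342.0, 312.0], 0.48)]
side flask [([300.0, 163.0], 0.61)]
```

Both views put the green leaf within a fraction of 0.1 rad of flat, against its stop. Nothing else has moved, so I hand in.

```bash
python3 -c "
from station import sign_off
print(sign_off())"
```

```text
the job is handed in; nothing more can be done
None
```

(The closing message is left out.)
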